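# Lock the reel in its stand and scan its label

## Task

The reel is sitting in its stand but is not locked in. Swing the keeper bar shut across the end of the reel's axle until it snaps home in its catch; then pick up the hand scanner, hold it steady for about a second with its window aimed at the middle of the square code label on the stand, roughly 10 cm from it, and lay it back on its rubber mat, right way up. Leave the reel sitting in its saddles and do not disturb the other things on the bench.

Things in the scene. Friction and masses are not known exactly. Their poses are not given: they have to be found in the camera images.
- stand: Aluminium reel stand fixed to the bench; base plate 250 by 255 by 12 mm, x = -125 to 125, y = -165 to 90 in its frame; z up; origin on the bench right under the reel's middle. V saddles at y = +42 and -42 carry the reel's axle (along y, 85 mm high). The keeper's line is y = +60, hinge at x = -75.
- keeper (a joint): Keeper bar's angle, rad: 0 = fully shut (along the stand's +x, against its stop), growing as it swings out to the stand's +y side, up to 1.75. Level steel rod 14 mm thick, axis 102 mm high, reaching 189 mm from its upright hinge. Stays put. Meets the catch's ball at about 0.15, needs about 5 N at the knob to pass (up to 15 N if moving briskly), and below 0.06 snaps shut by itself.
- catch (a point): Top of the catch's sprung steel ball, 99 mm high. The catch post under it is 18 (along the stand's x) by 34 mm, top 88 mm high, 9 mm outside (+y of) the shut bar's line; a steel stop cheek beside it, on the reel's side, rises to 112 mm.
- keeper_hinge (a point): Point on the keeper's hinge axis, at the height of the bar's axis (102 mm).
- keeper_knob (a point): Centre of the top of the keeper's black upright knob, 18 mm in diameter, standing on the bar 180 mm from the hinge axis; its top is 129 mm above the bench, 20 mm above the bar's upper side, nothing beside it. It may be pushed sideways (knob or bar) or pinched from above.
- reel: Aluminium reel, 124 mm diameter, 48 mm wide over its flanges, on a steel axle 14 mm thick and 146 mm long along y, lying loose in the V saddles. Origin at its centre, 85 mm above the bench; its top is 147 mm above the bench. When the keeper is shut the bar passes 3 mm above the axle's +y end.
- label (a point): Centre of the square code label, 56 mm square, flat on the top of the stand's base plate (12.5 mm above the bench), on the stand's -y side. It can be read from any direction.
- scanner: Grey T-shaped hand scanner, 0.18 kg. Origin on its underside; x along the handle towards the head, z up when right way up. Handle 34 mm wide (y), 32 mm tall, from x = -75 to 30 mm; grip across y near x = 0. Head 62 mm wide, from x = 29 to 71 mm, 43 mm tall, a block turned 45 degrees whose front lower face carries the dark window.
- window (a point): Centre of the scanner's window, at x = 61, y = 0, z = 12 mm in the scanner's frame. Its own z axis is the viewing line: forward and 45 degrees down, (0.707, 0, -0.707) in the scanner's frame; held level, the spot seen 95 mm away is 67 mm ahead of and 67 mm below it. Reads when the label's centre is 50 to 150 mm off and within 18 mm of that line.
- mat: Black rubber mat fixed on the bench, 200 (x) by 130 (y) by 4 mm, the scanner's place, left or right of the stand. Origin at the centre of its underside.
- meter: Bystander: loose black hand-held meter 160 by 85 by 34 mm. Origin under its centre.
- spare_reel: Bystander: loose spare reel without axle, lying flat, 124 mm diameter, 64 mm tall over its hubs. Origin under its centre.
- screwdriver: Bystander: loose screwdriver 150 mm long, lying on the bench nearer the robot. Origin under its middle.
- wrench: Bystander: loose wrench 160 mm long, lying on the bench left of the stand. Origin under its middle.
- mug: Bystander: white mug 80 mm diameter, 90 mm tall. Origin under its centre.
- weight: Bystander: brass test weight 50 mm diameter, 75 mm tall. Origin under its centre.

How it is judged:
By the outcome, as a careful person would: the job done as asked, in the order asked, and still so for the second after the job is handed in, with the robot touching nothing.
It also fails if it takes over 72 s, if anything falls off the work surface, if the arm or the gripper's body presses on something with over 40 N, if the wrist force passes 120 N, or if a joint passes its speed limit or range.

## Robot

A 6-joint arm with a two-finger parallel gripper is mounted at the origin on the work surface. World frame = base frame: x ahead of the robot, y to its left, z up, the work surface at z = 0. Lengths are in mm, angles in rad, forces in N, time in s.
With the tool pointing down it reaches from about 275 to 825 mm from the base axis. Payload 4.9 kg.
Tool frame: the origin (TCP) lies at the very end of the fingers, on their centre line; the grasp point (between the pads) lies 19 mm behind it; z points along the fingers, y is the line along which they close (so a half turn about z gives the same grasp; the last joint's range is limited). The gripper opens to 85 mm and grips with 20 to 120 N. Pads are 22 mm wide; open, the fingers measure 114 mm over their backs; the gripper's body (76 mm by 85 mm) begins 54 mm behind the grasp point. The pads swing forward as they close: fully open they stand 13 mm farther back than shut.
Start: joints at [-1.313, 0.326, -0.193, 1.052, 0, 1.437], TCP at [210.032, -508.336, 196.081] pointing down, gripper open.
Joint ranges: [-2.65, 2.65], [-0.97, 1.79], [-1.3, 1.35], [-1.93, 2.1], [-1.47, 1.37], [-3.14, 3.14]. Speed limits (rad/s): [2.57, 2.57, 3.14, 3.14, 3.14, 3.14].

## Interface

Orientations are given as [roll, pitch, yaw] about the fixed x, y, z axes, in that order (R = Rz(yaw) Ry(pitch) Rx(roll)).
In Python, from bench import bot, solve_ik, imaging gives the robot as it stands. Calls block until the motion is done:
- bot.move_ptp(position, orientation): joint-space move of the TCP to a pose.
- bot.movel(position, rot=None, max_speed=150, threshold=None): straight line of the TCP; rot=None keeps the orientation; max_speed is the mean speed in mm/s. With threshold (N) it stops when the force on the tool has changed by that much, and returns True; else False.
- bot.move_j(angles): joint-space move.
- bot.grip(opening, effort=None): opening from 0.0 (shut) to 1.0 (fully open); effort is the grip in N (None keeps the last); returns when the fingers have stopped.
- bot.dwell(seconds).
- solve_ik(position, orientation): joint angles nearest the present ones, or None.
- bot.get_state(): the state.
- imaging.capture(name): name is "scene" or "top"; returns the picture (384x512x3 uint8, blue, green, red); there is no depth.
- imaging.camera_model(name): a dict with "K" (3x3 intrinsics, pixels), "position" and "rotation" of the camera in the world. Camera axes: x right, y up, looking along -z (the intrinsics and any distortion apply to the point x, -y, -z); pixel columns grow to the right and rows downward; lengths in mm; the calibration is good to about 2 mm. A picture is of the moment at which its call begins. camera_model takes no time and is no camera call.
A pose or a line that the arm cannot do raises bot.IKError and nothing moves.
- bot.sign_off(): hands the job in; it is judged then, once.
The state is a dict: "t": time; "qpos": joint angles; "joint_velocities": joint speeds; "effort": joint torques, N m; "tcp_pos": TCP position; "orientation": TCP orientation; "contact_force": force on the tool from outside, world axes, zero at the start; "wrist_torque": the same for the moment, N m; "opening": opening from 0.0 (shut) to 1.0 (fully open); "gripper_force": force on a finger pad.
Only numpy, scipy, OpenCV 4.12 (cv2) and the standard library are available. Lean on these libraries where they do the work, as an engineer would, in place of code of your own. Each camera call takes 0.05 s, during which the arm holds its last target. There are 200 camera calls.

## Working session

There is one attempt and no reset: what is moved stays moved. The work goes in short steps, each a Python script; the robot and the scene stay as the last script left them, time stands still between calls to the robot, and variables do not carry over. Pictures are saved under pics/ and viewed, at most 10 in all, crops included, and the job is handed in when it is done.

```bash
ls; mkdir -p pics; python3 - <<'E'
from bench import bot, solve_ik, imaging
import cv2
for n in ("scene","top"):
    cv2.imwrite(f"pics/{n}0.png", cv2.resize(imaging.capture(n),(800,600),interpolation=cv2.INTER_CUBIC))
    m=imaging.camera_model(n); print(n,m)
s=bot.get_state(); print(s["t"],s["tcp_pos"],s["orientation"],s["opening"])
E
```

```text
pics
scene {'K': array([[355.0259256 ,   0.        , 259.64343285],
       [  0.        , 355.0259256 , 192.94573857],
       [  0.        ,   0.        ,   1.        ]]), 'position': array([1122.32073846,  164.10273142,  999.03547495]), 'rotation': array([ 0.57742886, -0.00495033,  1.87999115])}
top {'K': array([[367.69883884,   0.        , 256.44690725],
       [  0.        , 367.69883884, 196.22068331],
       [  0.        ,   0.        ,   1.        ]]), 'position': array([ 398.79440359,   13.54703888, 1171.68932901]), 'rotation': array([ 0.1616886 , -0.01476151, -1.59428222])}
0.1 [ 209.87651235 -507.76813045  195.38274736] [-3.14005316e+00 -1.84559798e-04  3.91798448e-01] 1.0013747052232889
```

View pics/top0.png

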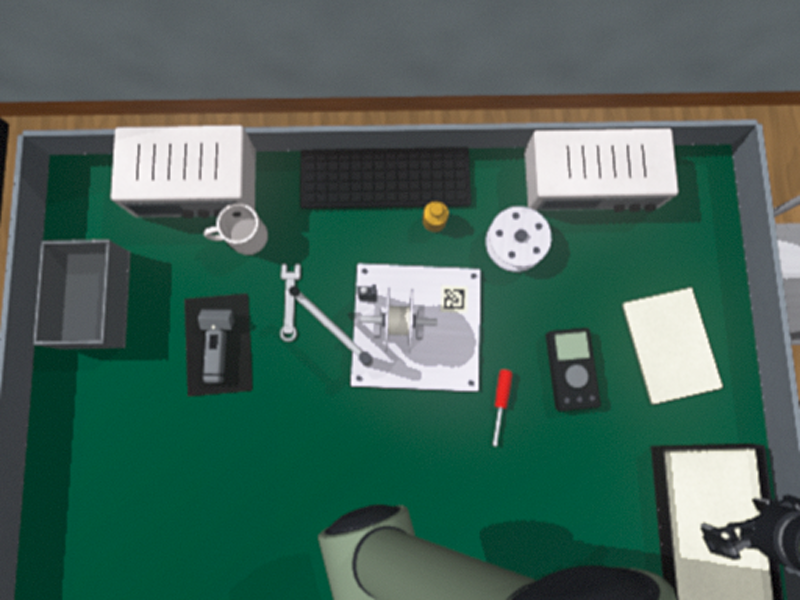

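View pics/scene0.png

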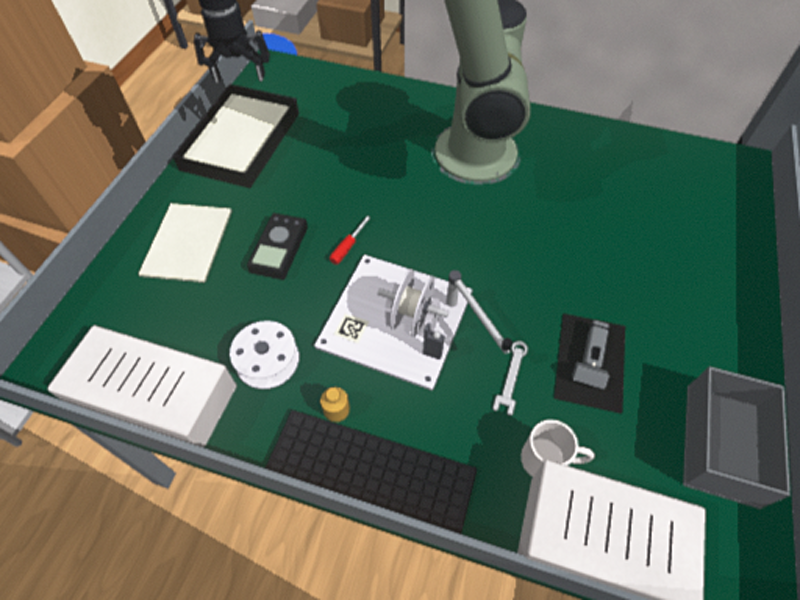

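The top view shows the stand at about (415,328), with the keeper hinge at (366,358), the knob at (294,290), the catch at (367,293) and the label at (454,299). The scanner on its mat is at (215,345), head towards +x. The wrench lies under the knob, and the mug and weight are farther back. Next I'll enlarge for accuracy.

```bash
cat > h.py <<'E'
from bench import bot, solve_ik, imaging
import cv2, numpy as np
from scipy.spatial.transform import Rotation as R
def px2w(n,u,v,z,scale=1.0):
    m=imaging.camera_model(n); K=m["K"]
    p=np.linalg.solve(K,[u,v,1]); d=R.from_euler("xyz",m["rotation"]).apply([p[0],-p[1],-p[2]])
    c=m["position"]; return c+d*(z-c[2])/d[2]
def w2px(n,P):
    m=imaging.camera_model(n); q=R.from_euler("xyz",m["rotation"]).inv().apply(np.array(P)-m["position"])
    q=m["K"]@np.array([q[0],-q[1],-q[2]]); return q[:2]/q[2]
E
python3 - <<'E'
from h import *
a=imaging.capture("top")[160:260,115:315]; cv2.imwrite("pics/t1.png",cv2.resize(a,(800,400),interpolation=cv2.INTER_CUBIC))
a=imaging.capture("scene")[155:275,200:410]; cv2.imwrite("pics/s1.png",cv2.resize(a,(798,456),interpolation=cv2.INTER_CUBIC))
s=1/1.5625
for nm,t,sc,z in [("base c",(418,327),(0,0),12),("label",(454,299),(351,328),12.5),("hinge",(366,358),(455,278),106),("knob",(294,290),(506,345),129),("weight",(434,210),(335,390),75),
  ("c1",(358,264),(0,0),12),("c2",(481,268),(0,0),12),("c3",(480,391),(0,0),12),("c4",(350,388),(0,0),12),("mat",(220,345),(590,362),4)]:
    print(nm,px2w("top",t[0]*s,t[1]*s,z).round(),px2w("scene",sc[0]*s,sc[1]*s,z).round() if sc[0] else "")
E
```

```text
base c [545. -42.  12.] 
label [ 601. -118.   12.] [ 605. -114.   12.]
hinge [477.  60. 106.] [484.  67. 106.]
knob [604. 190. 129.] [614. 194. 129.]
weight [771. -78.  75.] [768. -78.  75.]
c1 [679.  78.  12.] 
c2 [ 665. -176.   12.] 
c3 [ 413. -163.   12.] 
c4 [425.  97.  12.] 
mat [518. 360.   4.] [528. 367.   4.]
```

View pics/t1.png

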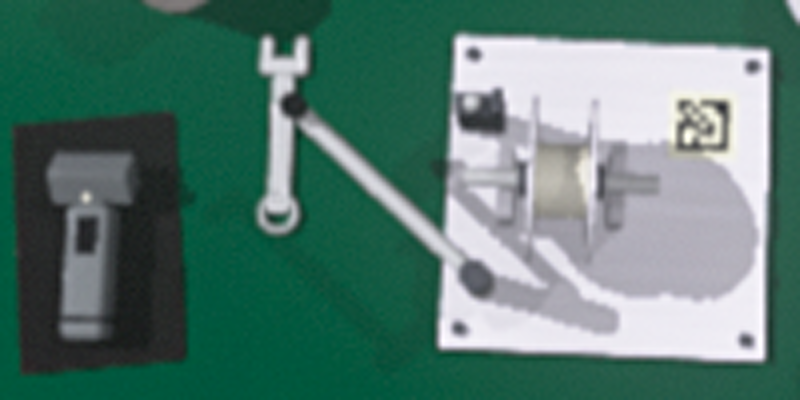

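View pics/s1.png

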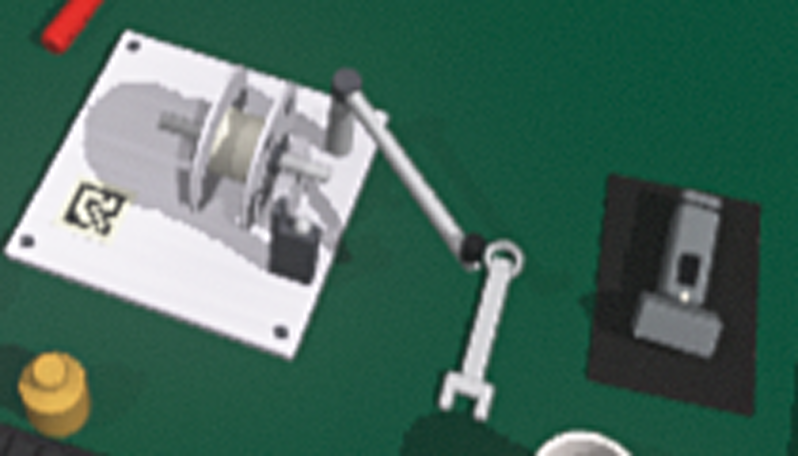

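```bash
cat > fit.py <<'E'
from h import *
from scipy.optimize import least_squares
T=lambda u,v:("top",115-.5+(u+.5)/4,160-.5+(v+.5)/4)
S=lambda u,v:("scene",200-.5+(u+.5)/3.8,155-.5+(v+.5)/3.8)
def fit(obs,x0):
    W=lambda p,q:np.r_[R.from_euler("z",p[2]).apply(q)[:2]+p[:2],q[2]]
    f=lambda p:np.concatenate([w2px(o[0],W(p,q))-o[1:] for o,q in obs])
    r=least_squares(f,x0,x_scale=[1,1,.01]); return r.x,r.fun.reshape(-1,2),W
c=[(125,90,12),(125,-165,12),(-125,-165,12),(-125,90,12)]
tc=[(457,36),(770,48),(766,360),(438,350)]; sc=[(292,358),(5,252),(127,31),(388,115)]
for nm,ob in [("top",[(T(*a),q) for a,q in zip(tc,c)]),("scn",[(S(*a),q) for a,q in zip(sc,c)]),("both",[(T(*a),q) for a,q in zip(tc,c)]+[(S(*a),q) for a,q in zip(sc,c)])]:
    p,res,W=fit(ob,[545,-5,0]); print("stand",nm,p.round(3),abs(res).max().round(2))
stand=p
cm=lambda o,z:px2w(o[0],o[1],o[2],z).round(1)
print("label",cm(T(703,125),12.5),cm(S(96,208),12.5))
print("hinge",cm(T(479,275),109),cm(S(347,76),109),"exp",W(stand,np.array([-75,60,109.])).round(1))
print("knob",cm(T(293,103),129),cm(S(469,243),129))
print("catch exp",[(((w2px(n,W(stand,np.array([108.,65,88]))))-o+.5)*k) for n,o,k in (("top",(115,160),4),("scene",(200,155),3.8))])
mc=[(100,65,4),(100,-65,4),(-100,-65,4),(-100,65,4)]
p,res,W=fit([(T(*a),q) for a,q in zip([(13,126),(174,112),(188,358),(23,373)],mc)]+[(S(*a),q) for a,q in zip([(754,413),(587,379),(609,173),(761,205)],mc)],[520,360,0]);print("mat",p.round(3),abs(res).max().round(2))
# scanner on mat: origin z=4; handle end top corners, head ridge ends
sq=[(-75,17,36),(-75,-17,36),(71,31,25.5),(71,-31,25.5)]
for k in sq: pass
print("scanner pts top: end",cm(T(60,322),36),cm(T(110,320),36),"headfront",cm(T(51,153),25.5),cm(T(136,150),25.5),cm(T(51,153),47),cm(T(136,150),47),"back",cm(T(48,200),25.5),cm(T(132,204),25.5))
print("scene: end",cm(S(684,193),36),cm(S(721,199),36),"head low",cm(S(634,338),25.5),cm(S(712,357),25.5),"headup",cm(S(644,292),47),cm(S(721,317),47))
E
python3 fit.py
```

```text
stand top [ 5.49274e+02 -1.98500e+00 -6.00000e-02] 0.42
stand scn [ 5.52512e+02  1.26800e+00 -6.80000e-02] 0.38
stand both [ 5.50586e+02 -5.06000e-01 -6.40000e-02] 0.96
label [ 602.5 -117.2   12.5] [ 603.  -114.    12.5]
hinge [479.1  59.7 109. ] [474.3  63.5 109. ] exp [479.5  64.1 109. ]
knob [604.3 190.8 129. ] [608.  190.5 129. ]
catch exp [array([480.24427521,  34.54905497]), array([273.32405179, 282.58563448])]
mat [5.21660e+02 3.65726e+02 7.20000e-02] 1.0
scanner pts top: end [455.9 383.   36. ] [456.6 345.   36. ] headfront [588.6 397.6  25.5] [589.6 331.2  25.5] [585.  390.4  47. ] [586.  325.3  47. ] back [551.5 398.7  25.5] [546.9 333.3  25.5]
scene: end [451.2 354.2  36. ] [447.6 384.3  36. ] head low [590.8 335.8  25.5] [588.4 396.4  25.5] headup [560.5 333.6  47. ] [563.8 394.   47. ]
```

Both cameras agree to within a few mm. The stand is at about (550.6, -0.5), yaw -0.064. The knob is 179 mm from the hinge, as specified, with the bar at about 0.85 rad. The scanner is at about (520, 365.5) with yaw near 0, and the label at (603, -116). I'll push the knob shut with closed fingers.

```bash
python3 - <<'E'
from h import *
H=np.array([479.5,64.]); yaw=-.064; Z=113
def pose(th,back):
    a=th+yaw; k=H+180*np.array([np.cos(a),np.sin(a)])
    p=k-back*np.array([np.sin(a),-np.cos(a)]); return p,[np.pi,0,a+np.pi/2]
bot.grip(0.0)
p,o=pose(.86,40)
bot.move_ptp([*p,260],o); bot.movel([*p,Z],max_speed=200)
s=bot.get_state(); print(s["t"],s["tcp_pos"],s["qpos"].round(2) if hasattr(s["qpos"],"round") else s["qpos"])
for i,th in enumerate(np.r_[np.arange(.86,.19,-.11),.18]):
    p,o=pose(th,20); hit=bot.movel([*p,Z],o,max_speed=80,threshold=25)
    if hit: print("hit",th); break
else:
    for th in (.1,.03,-.06):
        p,o=pose(th,20); hit=bot.movel([*p,Z],o,max_speed=30,threshold=22)
        s=bot.get_state(); print(th,hit,s["tcp_pos"],s["contact_force"])
        if hit: break
s=bot.get_state(); print(s["t"],s["tcp_pos"],s["contact_force"])
a=imaging.capture("top")[160:260,115:315]; b=imaging.capture("scene")[155:275,200:410]
cv2.imwrite("pics/a.png",np.vstack([cv2.resize(a,(600,300),interpolation=2),cv2.resize(b,(525,300),interpolation=2) if 0 else np.pad(cv2.resize(b,(525,300),interpolation=2),((0,0),(0,75),(0,0)))]))
E
```

```text
4.725 [577.73652819 220.64010782 114.07551947] [ 0.25  0.51 -0.12  0.93 -0.    1.02]
0.1 False [658.68001222  90.31656278 112.99839095] [ 0.07273394 -0.07157017 -0.72367579]
0.03 False [660.07369008  77.70296437 112.97458664] [0.32170058 0.45800215 0.5589473 ]
-0.06 False [660.60379938  61.49017209 113.01864442] [0.47922237 0.74321401 0.22890968]
9.675 [660.60379938  61.49017209 113.01864442] [0.47922237 0.74321401 0.22890968]
```

View pics/a.png

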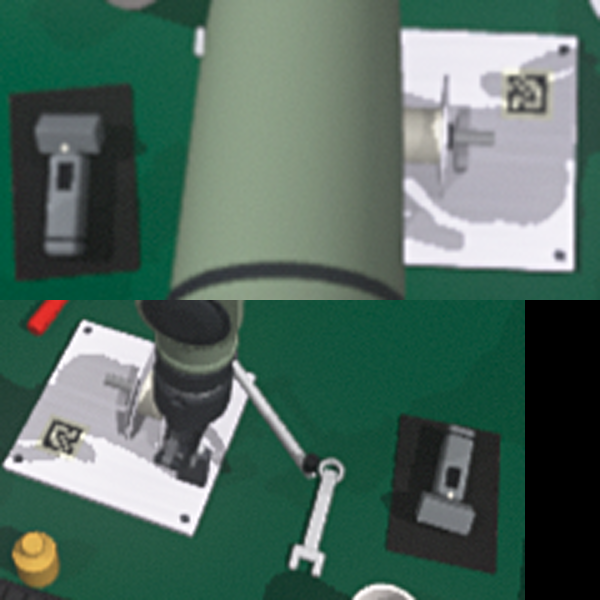

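The bar did not move: the knob is still beside the wrench at about (312,463). I'll check whether the gripper is really shut.

```bash
python3 - <<'E'
from h import *
s=bot.get_state(); print(s["opening"],s["gripper_force"],s["orientation"],s["t"])
p=[*s["tcp_pos"]]
a=imaging.capture("scene")[120:240,200:360]
cv2.imwrite("pics/b.png",cv2.resize(a,(800,600),interpolation=2))
for q in ([-75,60,102],): pass
print([((w2px("scene",p)-[200,120]+.5)*5).round()], [((w2px("scene",[479.5+180*np.cos(.79),64+180*np.sin(.79),129])-[200,120]+.5)*5).round()])
E
```

```text
0.0028443082977467602 0.0 [-3.14158460e+00 -8.24081492e-05  1.44695556e+00] 9.775
[array([369., 525.])] [array([621., 493.])]
```

View pics/b.png

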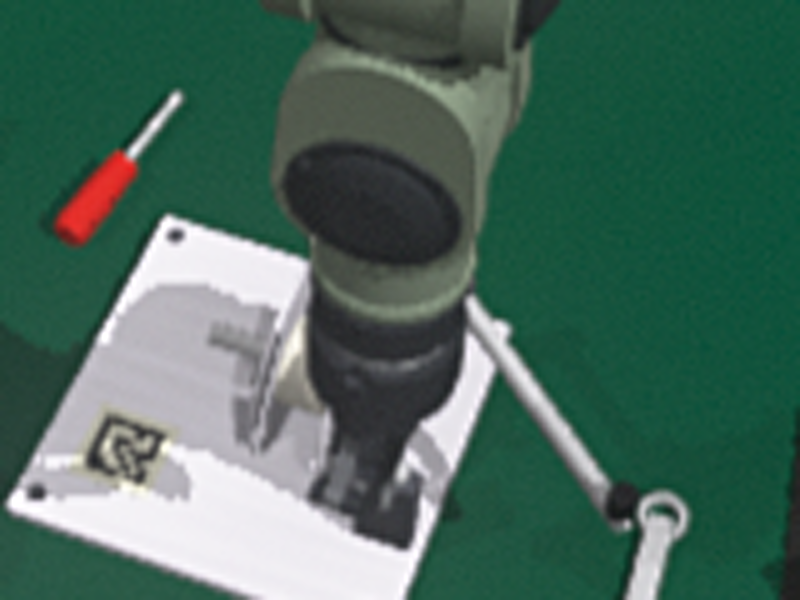

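```bash
python3 - <<'E'
from h import *
s=bot.get_state(); p=s["tcp_pos"]
bot.movel([p[0],p[1],200],max_speed=250)
H=np.array([479.5,64.]); a=.79
k=H+180*np.array([np.cos(a),np.sin(a)]); q=k-45*np.array([np.sin(a),-np.cos(a)])
bot.move_ptp([*q,200],[np.pi,0,a+np.pi/2]); bot.movel([*q,113],max_speed=250)
s=bot.get_state(); print(s["t"],s["tcp_pos"])
out=[]
for n in ("scene","top"):
    c=w2px(n,s["tcp_pos"]); im=imaging.capture(n); u,v=int(c[0])-40,int(c[1])-60
    cr=cv2.resize(im[v:v+100,u:u+66],(396,600),interpolation=2)
    for P,col in ((s["tcp_pos"],(0,0,255)),([*k,129],(255,0,255)),([*k,109],(255,255,0))):
        m=((w2px(n,P)-[u,v]+.5)*6).astype(int); cv2.drawMarker(cr,tuple(int(x) for x in m),col,0,12,1)
    out.append(cr)
cv2.imwrite("pics/c.png",np.hstack(out))
E
```

```text
11.5833 [574.83640626 222.32422248 112.95448292]
```

View pics/c.png

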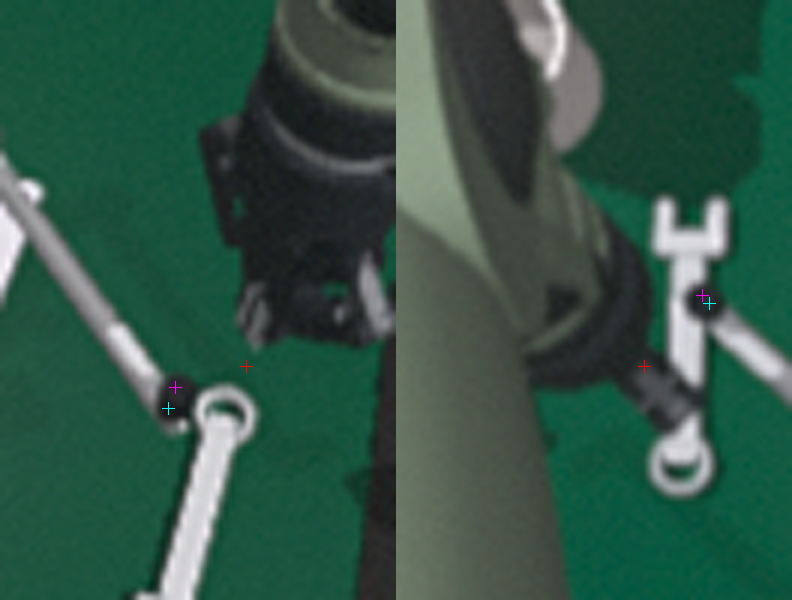

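```bash
python3 - <<'E'
from h import *
t=np.array([209.9,-507.8,195.4]); y=np.array([np.sin(.392),-np.cos(.392),0])
for n in ("top","scene"):
    for P in (t,t+42*y+[0,0,13],t-42*y+[0,0,13],t+[0,0,73]): print(n,(w2px(n,P)*1.5625).round())
t=np.array([574.8,222.3,113.]); a=.79; y=np.array([np.cos(a),np.sin(a),0]);x=np.array([-np.sin(a),np.cos(a),0])
for n in ("scene","top"):
    c=w2px(n,t); u,v=int(c[0])-40,int(c[1])-60
    for nm,P in (("tcp",t),("+y",t+42*y+[0,0,13]),("-y",t-42*y+[0,0,13]),("+x",t+42*x+[0,0,13]),("-x",t-42*x+[0,0,13]),("body",t+[0,0,73])): print(n,nm,((w2px(n,P)-[u,v]+.5)*6+([396,0] if n=="top" else 0)).round())
print(bot.get_state())
E
```

```text
top [712. 509.]
top [739. 500.]
top [694. 522.]
top [739. 518.]
scene [244.  98.]
scene [224.  94.]
scene [262.  92.]
scene [236.  69.]
scene tcp [246. 367.]
scene +y [303. 423.]
scene -y [202. 286.]
scene +x [324. 318.]
scene -x [177. 389.]
scene body [276. 286.]
top tcp [644. 367.]
top +y [577. 303.]
top -y [701. 422.]
top +x [576. 425.]
top -x [701. 300.]
top body [613. 341.]
{'t': 11.6833, 'qpos': array([ 2.50257677e-01,  5.08312281e-01, -1.26816665e-01,  9.32344549e-01,
       -4.51925619e-05,  1.03251082e+00]), 'joint_velocities': array([ 8.18313997e-03, -1.25727501e-02,  3.99138874e-03, -4.23130460e-03,
       -5.16632681e-04, -4.24744982e-06]), 'effort': array([-1.30414772e-01, -5.11689162e+01,  2.42371219e+01,  4.21508937e-02,
       -5.81213128e-03,  1.98550195e-03]), 'tcp_pos': array([576.24778193, 223.24904797, 114.97959302]), 'orientation': array([3.13876287e+00, 1.74229763e-03, 2.35933697e+00]), 'contact_force': array([0.66678712, 0.19052936, 0.94732942]), 'wrist_torque': array([ 0.00445112, -0.0137667 ,  0.04212815]), 'gripper_force': 0.0, 'opening': -0.0005754173464125485}
```

```bash
python3 - <<'E'
from h import *
s=bot.get_state(); t=s["tcp_pos"]; print(t,s["t"])
M=R.from_euler("xyz",s["orientation"]).as_matrix()
ims={n:imaging.capture(n) for n in ("scene","top")}
bot.grip(1.0); im2={n:imaging.capture(n) for n in ("scene","top")}
s=bot.get_state(); print(s["tcp_pos"],s["opening"],s["t"])
rows=[]
for n in ("scene","top"):
    c=w2px(n,t); u,v=int(c[0])-40,int(c[1])-45
    row=[]
    for k,D in enumerate((ims,im2)):
        cr=cv2.resize(D[n][v:v+75,u:u+100],(400,300),interpolation=2)
        for P in ([t] if k==0 else [t+M@[0,42,-13],t+M@[0,-42,-13]]):
            cv2.drawMarker(cr,tuple(int(x) for x in (w2px(n,P)-[u,v]+.5)*4),(0,0,255),0,10,1)
        row.append(cr)
    rows.append(np.hstack(row))
cv2.imwrite("pics/d.png",np.vstack(rows))
E
```

```text
[576.24778193 223.24904797 114.97959302] 11.6833
[574.18343359 223.53981889 112.95337355] 1.0030342764478257 12.6667
```

View pics/d.png

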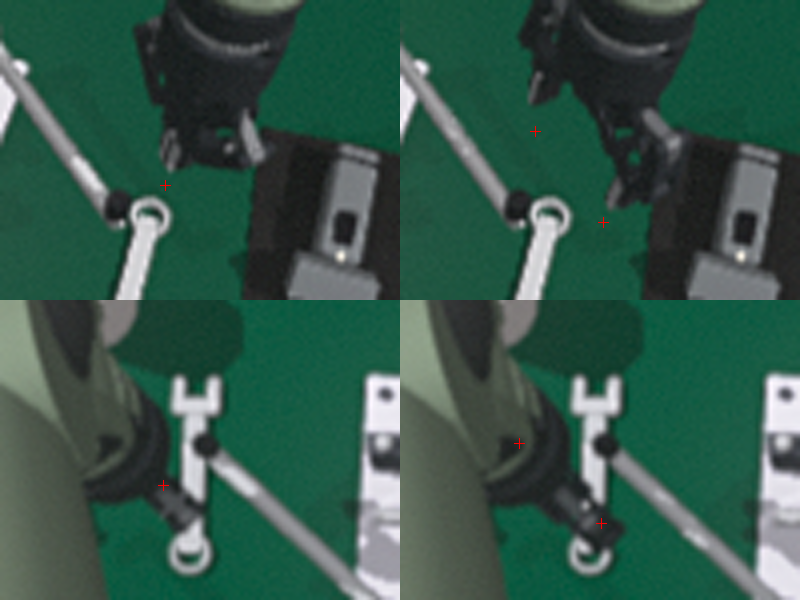

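In both views the fingertips appear about 20–30 mm higher than the reported TCP, which would explain passing over the knob. I'll check the height by touching a clear bit of bench.

```bash
python3 - <<'E'
from h import *
bot.grip(0.0)
bot.movel([574,223,150],max_speed=250)
bot.movel([430,220,60],[np.pi,0,np.pi/2],max_speed=250)
print(bot.get_state()["contact_force"])
hit=bot.movel([430,220,-40],max_speed=40,threshold=6)
s=bot.get_state(); print(hit,s["tcp_pos"],s["contact_force"],s["wrist_torque"],s["t"])
a=imaging.capture("scene"); b=imaging.capture("top")
bot.movel([430,220,s["tcp_pos"][2]+25],max_speed=200)
o=[]
for n,im in (("scene",a),("top",b)):
    P=[430,220,0]; c=w2px(n,P); u,v=int(c[0])-33,int(c[1])-50
    cr=cv2.resize(im[v:v+100,u:u+66],(396,600),interpolation=2)
    cv2.drawMarker(cr,tuple(int(x) for x in (c-[u,v]+.5)*6),(0,0,255),0,12,1); o.append(cr)
cv2.imwrite("pics/e.png",np.hstack(o))
E
```

```text
[-0.47771843  0.17867625 -0.5384519 ]
True [430.05527258 220.03464625 -35.14881681] [-0.78939379 -0.87436456  5.62188445] [-0.0988491   0.13934974  0.01006   ] 16.8
```

Contact came at a reported z of about -35, so the real tips sit 35 mm above the reported TCP. Next I'll check for a sideways offset.

View pics/e.png

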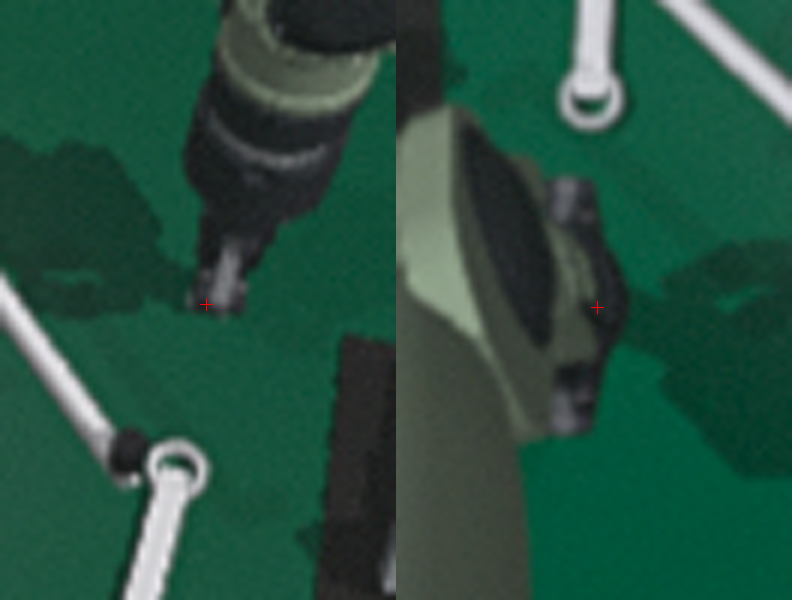

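The sideways error is small: the tip is at (220,310) and the marker at (206,304), a few mm apart. So the tool is 35 mm shorter than reported, and I'll correct z by -35 and push again.

```bash
python3 - <<'E'
from h import *
H=np.array([479.5,64.]); yaw=-.064; Z=113-35
def pose(th,back):
    a=th+yaw; k=H+180*np.array([np.cos(a),np.sin(a)])
    p=k-back*np.array([np.sin(a),-np.cos(a)]); return p,[np.pi,0,a+np.pi/2]
p,o=pose(.86,45)
bot.movel([430,220,115],max_speed=250)
bot.movel([*p,115],o,max_speed=250); bot.movel([*p,Z],max_speed=200)
for th in np.r_[np.arange(.86,.19,-.11),.18]:
    p,o=pose(th,20); hit=bot.movel([*p,Z],o,max_speed=80,threshold=25)
    print(round(th,2),hit,bot.get_state()["contact_force"].round(1))
    if hit: break
else:
    for th in (.1,.03,-.08):
        p,o=pose(th,20); hit=bot.movel([*p,Z],o,max_speed=30,threshold=22)
        s=bot.get_state(); print(th,hit,s["tcp_pos"].round(1),s["contact_force"].round(1))
        if hit: break
s=bot.get_state(); print(s["t"],s["tcp_pos"],s["contact_force"])
E
```

```text
0.86 False [-1.   0.4 -1.3]
0.75 False [-0.6  0.6  0.6]
0.64 False [0.1 0.5 0.6]
0.53 False [0.1 0.5 0.4]
0.42 False [-0.6 -0.  -0.2]
0.31 False [-0.2 -0.1 -0.1]
0.2 False [-0.1  0.9 -0.2]
0.18 False [ 0.3 -0.5 -0.9]
0.1 False [658.3  94.2  78.2] [-1.7 10.5  1.3]
0.03 False [660.1  77.   77.9] [ 0.3 -0.2 -0.1]
-0.08 True [660.7  72.8  78. ] [-0.4  4.2  2.8]
23.9167 [660.73767634  72.78199422  77.9517358 ] [-0.39888893  4.17347285  2.7845621 ]
```

The latch profile is clear: 10 N at the ball, then free, then a hard stop at y = 72.8 where a shut bar is predicted. Now the scanner.

```bash
python3 - <<'E'
from h import *
p=bot.get_state()["tcp_pos"]
bot.movel([p[0],p[1]+40,p[2]],max_speed=150)
bot.movel([p[0],p[1]+60,180],max_speed=250)
bot.move_ptp([518,365.5,90],[np.pi,0,0])
bot.grip(1.0)
for n in ("scene","top"): cv2.imwrite(f"pics/k_{n}.png",imaging.capture(n))
hit=bot.movel([518,365.5,-27],max_speed=120,threshold=12)
s=bot.get_state(); print(hit,s["tcp_pos"].round(1),s["contact_force"].round(1))
if not hit:
    bot.grip(0.0,60); s=bot.get_state(); print(s["opening"],s["gripper_force"],s["contact_force"].round(1))
    bot.movel([518,365.5,60],max_speed=120)
s=bot.get_state(); print(s["opening"],s["gripper_force"],s["contact_force"].round(1),s["wrist_torque"].round(2),s["t"])
E
```

```text
False [518.7 365.9 -26.2] [0.6 0.5 0.8]
0.3878111722004536 61.30351781845093 [-0.6 -0.3  4.7]
0.3847248232387072 60.48978567123413 [-0.9  0.5 -1.9] [-0.01 -0.04  0.  ] 31.9583
```

```bash
python3 - <<'E'
from h import *
h=1.2; L=np.array([602.7,-115.6]); d=np.array([np.cos(h),np.sin(h)])
o=L-128*d+np.array([-2*np.cos(h),-2*np.sin(h)])
bot.movel([518,365.5,190],max_speed=200)
bot.movel([*o,190],[np.pi,0,h],max_speed=250)
bot.movel([*o,37],max_speed=150)
bot.dwell(0.6)
s=bot.get_state(); print(s["t"],s["tcp_pos"].round(1),s["orientation"].round(3),s["opening"],s["qpos"].round(2))
im={n:imaging.capture(n) for n in("scene","top")}
bot.dwell(1.3)
win=np.r_[o+63*d,80]; 
def crop(I,n,P,hw,hh,W,Hh):
    c=w2px(n,P); u,v=int(c[0])-hw,int(c[1])-hh
    r=I[v:v+2*hh,u:u+2*hw]; r=cv2.resize(r,(W,Hh),interpolation=2)
    for q,col in ((win,(0,0,255)),([*L,12.5],(255,0,255))): cv2.drawMarker(r,tuple(int(x) for x in (w2px(n,q)-[u,v]+.5)*W/(2*hw)),col,0,8,1)
    return r
k=[570,60,100]
f=lambda n:cv2.imread(f"pics/k_{n}.png")
g=np.vstack([np.hstack([crop(im[n],n,[*(L-[0,40]),40],50,37,400,296) for n in("scene","top")]),np.hstack([crop(f(n),n,k,50,37,400,296) for n in("scene","top")])])
cv2.imwrite("pics/f.png",g); print(bot.get_state()["t"])
E
```

```text
Traceback (most recent call last):
bench.IKError: the arm cannot follow that straight line within its joint ranges
```

```bash
cat > scan.py <<'E'
from h import *
h=1.2; L=np.array([602.7,-115.6]); d=np.array([np.cos(h),np.sin(h)])
o=L-130*d
bot.move_ptp([*o,190],[np.pi,0,h])
s=bot.get_state(); print(s["t"],s["qpos"].round(2))
bot.movel([*o,37],max_speed=150)
bot.dwell(0.6)
s=bot.get_state(); print(s["t"],s["tcp_pos"].round(1),s["orientation"].round(3),s["opening"],s["gripper_force"])
im={n:imaging.capture(n) for n in("scene","top")}
bot.dwell(1.2)
win=np.r_[o+63*d,80]
def crop(I,n,P,hw,hh,W,Hh):
    c=w2px(n,P); u,v=int(c[0])-hw,int(c[1])-hh
    r=cv2.resize(I[v:v+2*hh,u:u+2*hw],(W,Hh),interpolation=2)
    for q,col in ((win,(0,0,255)),([*L,12.5],(255,0,255))): cv2.drawMarker(r,tuple(int(x) for x in (w2px(n,q)-[u,v]+.5)*W/(2*hw)),col,0,8,1)
    return r
f=lambda n:cv2.imread(f"pics/k_{n}.png")
g=np.vstack([np.hstack([crop(im[n],n,[*(L-[0,40]),40],50,37,400,296) for n in("scene","top")]),np.hstack([crop(f(n),n,[570,60,100],50,37,400,296) for n in("scene","top")])])
cv2.imwrite("pics/f.png",g); print(bot.get_state()["t"])
E
python3 scan.py
```

```text
36.1417 [-0.52  0.43 -0.05  1.09  0.    1.42]
37.9083 [ 555.6 -236.8   37. ] [-3.142 -0.     1.2  ] 0.38694568720281164 60.36226272583008
39.2083
```

View pics/f.png

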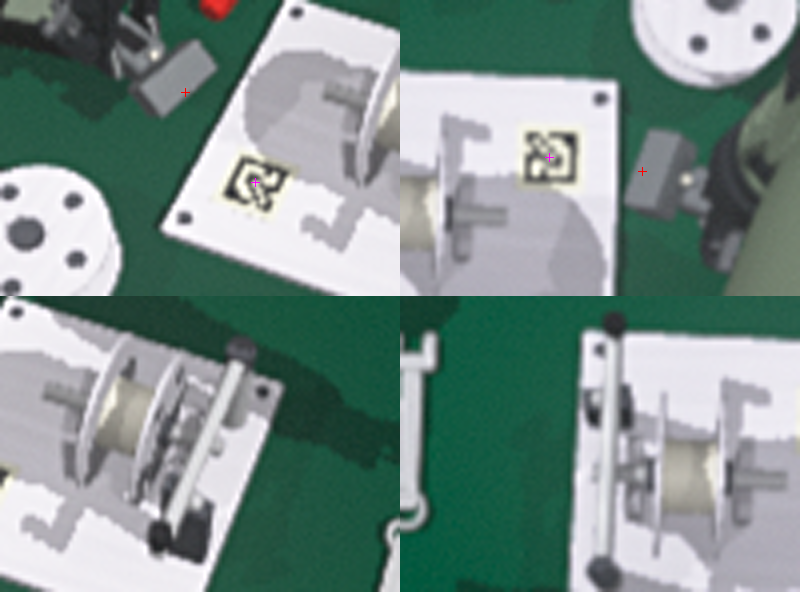

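The keeper lies shut across the axle and over the catch. The scanner head is within about 4 mm of the planned aim, with the window at (185,92) and (642,171) in the two upper crops and the label under its marker, and it was held for 1.9 s. Now I'll put it back.

```bash
python3 - <<'E'
from h import *
p=bot.get_state()["tcp_pos"]
bot.movel([p[0],p[1],190],max_speed=200)
bot.move_ptp([518,365.5,190],[np.pi,0,0])
bot.movel([518,365.5,0],max_speed=180)
hit=bot.movel([518,365.5,-27],max_speed=30,threshold=5)
s=bot.get_state(); print(hit,s["tcp_pos"].round(1),s["orientation"].round(3),s["opening"],s["contact_force"].round(1))
bot.grip(1.0); bot.movel([518,365.5,120],max_speed=150); bot.dwell(.5)
b=cv2.imread("pics/k_scene.png").astype(int)
a=imaging.capture("scene").astype(int); d=np.abs(a-b).max(2)
s=bot.get_state(); print(s["t"],s["contact_force"].round(1))
# changed pixels in scanner/mat, keeper, bystander zones (scene view)
for nm,P,r in (("mat/scanner",[560,366,20],14),("knob",[659,52,129],8),("reel",[550,0,120],14),("wrench",[580,200,5],14),("weight",[769,-78,40],12),("label",[603,-116,12],12)):
    u,v=w2px("scene",P).astype(int); print(nm,(d[v-r:v+r,u-r:u+r]>40).sum(),(2*r)**2)
E
```

```text
True [517.5 365.2 -26.3] [ 3.141e+00  1.000e-03 -0.000e+00] 0.3909066086104339 [-0.5  0.   5.1]
47.775 [-0.6  0.4  0.1]
mat/scanner 4 784
knob 0 256
reel 15 784
wrench 0 784
weight 0 576
label 0 576
```

The scanner is back where it started and nothing else has moved, so I'm handing in.

```bash
python3 -c "
from bench import bot
print(bot.sign_off())"
```

```text
the job is handed in; nothing more can be done
None
```

I handed the job in at about 48 s of the 72 s allowed: the keeper is snapped shut, the scanner was held on the label for about 1.9 s and is back on its mat right way up, and the camera check showed the reel in its saddles and nothing disturbed where I compared; the read itself gave no signal I could see.

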